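Snap the tub lids shut and hold the cap sealer over the red one

ROBOT

A 6-joint arm with a two-finger parallel gripper is mounted at the origin on the work surface. World frame = base frame: x ahead of the robot, y to its left, z up, the work surface at z = 0. Lengths are in m, angles in rad, forces in N, time in s.
With the tool pointing down it reaches from about 0.275 to 0.825 m from the base axis. Payload 4.9 kg.
Tool frame: the origin (TCP) lies midway between the tips of the shut fingers; the grasp point (between the pads) lies 19 mm behind it (bot.grip_depth is the distance from the TCP to the grasp point, in m); z points along the fingers, y is the line along which they close (so a half turn about z gives the same grasp; the last joint's range is limited). The gripper opens to 85 mm and grips with 20 to 120 N. Pads are 22 mm wide; open, the fingers measure 114 mm over their backs; the gripper's body (76 mm by 85 mm) begins 54 mm behind the grasp point. The pads swing forward as they close: fully open they stand 13 mm farther back than shut.
Start: joints at [-1.353, 0.326, -0.193, 1.052, 0, 1.437], TCP at [0.19, -0.516, 0.231] pointing down, gripper open.
Joint ranges: [-2.65, 2.65], [-0.97, 1.79], [-1.3, 1.35], [-1.93, 2.1], [-1.47, 1.37], [-3.14, 3.14]. Speed limits (rad/s): [2.57, 2.57, 3.14, 3.14, 3.14, 3.14].

INTERFACE

Orientations are given as a unit quaternion [w, x, y, z].
In Python, from cell import bot gives the robot as it stands. Calls block until the motion is done:
- bot.move_pose(position, orientation): joint-space move of the TCP to a pose.
- bot.move_linear(position, speed=0.15, rotation=None, until_force=None): straight line of the TCP; rotation=None keeps the orientation; speed is the mean speed in m/s. With until_force (N) it stops when the force on the tool has changed by that much, and returns True; else False.
- bot.goto_joints(angles): joint-space move.
- bot.set_gripper(opening, grasp_force=None): opening from 0.0 (shut) to 1.0 (fully open); grasp_force is the grip in N (None keeps the last); returns when the fingers have stopped.
- bot.wait(seconds).
- bot.solve_ik(position, orientation): joint angles nearest the present ones, or None.
- bot.camera(name): name is "scene" or "top"; returns the picture (420x560x3 uint8, red, green, blue); there is no depth.
- bot.calibration(name): a dict with "mtx" (3x3 intrinsics, pixels), "k1" (the pictures are not rectified: a ray, as slopes to the right and down, at radius r is drawn at 1 + k1 r^2 times it, then the intrinsics apply), "extrinsics" (4x4, takes a point from world to camera coordinates). Camera axes: x right, y down, z forward; pixel columns grow to the right and rows downward; lengths in m; the calibration is good to about 2 mm. A picture is of the moment at which its call begins. calibration takes no time and is no camera call.
A pose or a line that the arm cannot do raises bot.PlanningError and nothing moves.
- bot.close_job(): hands the job in; it is judged then, once.
Trained networks look in the newest picture that a camera, given by its name, has taken for a name from the list of things; names that differ only in an ending like _2 or _b are one class to them, and where a whole thing is asked for, a point or a joint stands for the part that bears it (a point fixed in the world has none). Each returns a list of dicts, best first, with "confidence" (0 to 1); they miss things now and then, are a little off and sometimes report something else, mostly with a low value. They report only what shows in the picture. A call takes as long as a camera call.
- bot.search_frame(camera, thing): "bbox" ([left, top, width, height] in pixels, round what is visible of it).
Readings, each from a call of its own:
- bot.read_clock(): time.
- bot.read_joint_positions(): joint angles.
- bot.read_joint_vel(): joint speeds.
- bot.read_joint_efforts(): joint torques, N m.
- bot.read_position(): TCP position.
- bot.read_tool_rot(): TCP orientation.
- bot.read_ft_force(): force on the tool from outside, world axes, zero at the start.
- bot.read_moment(): the same for the moment, N m.
- bot.read_gripper_width(): opening from 0.0 (shut) to 1.0 (fully open).
- bot.read_finger_force(): force on a finger pad.
Only numpy, scipy, OpenCV 4.12 (cv2) and the standard library are available. Lean on these libraries where they do the work, as an engineer would, in place of code of your own. Each camera call takes 0.05 s, during which the arm holds its last target. There are 200 camera calls.

TASK

Press the hinged lids of both tubs, red and yellow, down until they snap shut and stay shut by themselves. Then take the orange cordless sealer out of its dock by its black handle, lift it over the row of bottles in the wooden tray without knocking any, and finish holding it still, level and about 1 cm above the shut red lid, centred on it and with its sides in line with the lid's, never touching a tub or lid with it. Keep holding it there at the end; leave the bottles and the other loose things on the bench where they stand.

Things in the scene. Friction and masses are not known exactly. Their poses are not given: they have to be found in the camera images.
- tub_red: the tub to be sealed: white rectangular plastic tub with a red lid and red label patches, fixed on the bench by its 130 x 100 x 6 mm steel nest plate. Body 104 (x) x 78 (y) x 80 mm tall. Origin: centre of its underside, on the bench. Its x axis points from the lid's free front edge to its hinge edge; z is up.
- lid_red (a joint): red lid's angle, rad: 0 = shut, flat; opens upward to 0.9 (starts 0.45 to 0.8). Hinge line: along tub y, at tub x +55 mm, 80 mm up; lid reaches 111 mm from it to tub -x. Stays where left above 0.35; below, a weak spring lifts it unless pressed past a snap catch near 0.05, which then holds it at 0. Push straight down, up to 10 N, 60 mm from the hinge line on its upper side.
- lid_red_top (a point): centre of the upper face of the red lid (112 x 84 x 6 mm flat plate), 55 mm from the hinge line; it moves with the lid. When shut it is 86 mm above the bench, over the tub's centre. x towards the hinge, z out of the upper face.
- tub_yellow: the other tub: white rectangular plastic tub with a yellow lid and yellow label patches, fixed on the bench by its 130 x 100 x 6 mm steel nest plate. Body 104 (x) x 78 (y) x 80 mm tall. Origin: centre of its underside, on the bench. Its x axis points from the lid's free front edge to its hinge edge; z is up.
- lid_yellow (a joint): yellow lid's angle, rad: 0 = shut, flat; opens upward to 0.9 (starts 0.45 to 0.8). Hinge line: along tub y, at tub x +55 mm, 80 mm up; lid reaches 111 mm from it to tub -x. Stays where left above 0.35; below, a weak spring lifts it unless pressed past a snap catch near 0.05, which then holds it at 0. Push straight down, up to 10 N, 60 mm from the hinge line on its upper side.
- lid_yellow_top (a point): centre of the upper face of the yellow lid (112 x 84 x 6 mm flat plate), 55 mm from the hinge line; it moves with the lid. When shut it is 86 mm above the bench, over the tub's centre. x towards the hinge, z out of the upper face.
- sealer_grip (a point): centre of the handle bar of the sealer, a loose tool of about 0.45 kg: orange flat head 104 (x) x 76 (y) x 26 mm tall, black bridge handle on top. Bar 26 x 26 mm, 100 mm long along the sealer's x, on two posts (68 mm clear between them, 46 mm open under the bar). This point is the bar's middle, 85 mm above the underside; bar top at 98 mm. z up.
- sealer_face (a point): centre of the flat underside (the sealing face, 104 x 76 mm) of the sealer, 85 mm straight below the handle's centre point; same axes. It points down, and is 8 mm above the bench while the sealer stands in the dock.
- dock: grey dock fixed on the bench in which the sealer stands: a plate 130 (x) x 102 (y) mm, 8 mm thick, with a rim 14 mm tall (5 to 8 mm play round the sealer) and a 20 mm tall block at its +x end. Origin: centre of its underside. The sealer's x axis lies along the dock's.
- tray: wooden tray fixed on the bench between dock and tubs, 300 (x) x 86 (y) x 45 mm tall, three cells in a row along its x with one bottle each. Origin: centre of its underside. The bottles' caps reach 155 mm above the bench.
- bottle0_mid (a point): white bottle with a red cap, loose, 60 mm across, 150 mm tall, standing in a cell of the tray; this point is half-way up on its axis. Obstacle: leave standing.
- bottle1_mid (a point): blue bottle with an orange cap, loose, 60 mm across, 150 mm tall, standing in a cell of the tray; this point is half-way up on its axis. Obstacle: leave standing.
- bottle2_mid (a point): white bottle with a green cap, loose, 60 mm across, 150 mm tall, standing in a cell of the tray; this point is half-way up on its axis. Obstacle: leave standing.
- jar: squat white jar with a blue cap, 72 mm across, 85 mm tall; origin at the centre of its underside. Leave alone.
- carton: cardboard carton with a green panel, 90 x 140 x 100 mm tall; origin at the centre of its underside. Leave alone.
- tape_roll: brown roll of tape lying flat, 100 mm across, 48 mm tall; origin at the centre of its underside. Leave alone.

How it is judged:
By the outcome, as a careful person would: the job done as asked, in the order asked, and still so for the second after the job is handed in, while the arm keeps its last pose, push and grip.
It also fails if it takes over 67 s, if anything falls off the work surface, if the arm or the gripper's body presses on something with over 40 N, if the wrist force passes 120 N, or if a joint passes its speed limit or range.

## Working session

There is one attempt and no reset: what is moved stays moved. The work goes in short steps, each a Python script; the robot and the scene stay as the last script left them, time stands still between calls to the robot, and variables do not carry over. Pictures are saved under pics/ and viewed, at most 10 in all, crops included, and the job is handed in when it is done.

```bash
ls; mkdir -p pics; python3 - <<'E'
from cell import bot
import cv2,numpy as np
np.set_printoptions(precision=4,suppress=True)
for c in ("scene","top"):
    im=bot.camera(c); cv2.imwrite(f"pics/{c}0.png",im[:,:,::-1])
    k=bot.calibration(c); print(c,k)
    for t in ["tub_red","lid_red","tub_yellow","lid_yellow","sealer_grip","dock","tray"]:
        print(t,[(np.round(d["bbox"],1).tolist(),round(d["confidence"],2)) for d in bot.search_frame(c,t)[:2]])
print(bot.read_clock(),bot.read_tool_rot(),bot.grip_depth)
E
```

```text
pics
scene {'mtx': array([[395.5179,   0.    , 283.027 ],
       [  0.    , 395.5179, 213.2326],
       [  0.    ,   0.    ,   1.    ]]), 'k1': -0.10323303644501965, 'extrinsics': array([[-0.7272,  0.686 , -0.0225,  0.4288],
       [ 0.4592,  0.4619, -0.7588, -0.1955],
       [-0.5102, -0.5622, -0.6509,  1.3917],
       [ 0.    ,  0.    ,  0.    ,  1.    ]])}
tub_red [([194.7, 142.1, 45.3, 61.7], 0.72)]
lid_red [([194.1, 145.3, 37.1, 33.9], 0.72), ([207.8, 209.7, 33.2, 40.3], 0.56)]
tub_yellow [([206.6, 210.7, 32.0, 39.1], 0.72), ([232.1, 166.6, 57.8, 68.1], 0.68)]
lid_yellow [([238.8, 163.2, 34.8, 45.9], 0.8), ([192.3, 139.2, 47.6, 66.1], 0.72)]
sealer_grip [([356.1, 243.9, 48.8, 55.2], 0.89)]
dock [([348.5, 266.1, 62.3, 48.8], 0.59)]
tray [([257.7, 214.5, 99.3, 76.1], 0.61)]
top {'mtx': array([[418.2929,   0.    , 276.5002],
       [  0.    , 418.2929, 212.8761],
       [  0.    ,   0.    ,   1.    ]]), 'k1': -0.10009839715069369, 'extrinsics': array([[ 0.0027, -0.9995,  0.0304, -0.0381],
       [-0.9898, -0.007 , -0.1423,  0.5917],
       [ 0.1425, -0.0297, -0.9894,  0.9509],
       [ 0.    ,  0.    ,  0.    ,  1.    ]])}
tub_red [([372.7, 194.3, 61.2, 56.8], 0.57)]
lid_red [([383.0, 196.2, 51.3, 46.2], 0.61), ([372.8, 132.4, 69.7, 47.3], 0.27)]
tub_yellow [([293.5, 194.2, 47.4, 56.3], 0.76)]
lid_yellow [([299.4, 196.6, 42.5, 41.4], 0.82)]
sealer_grip [([129.4, 216.3, 38.0, 48.1], 0.71)]
dock [([126.9, 198.9, 44.8, 69.6], 0.95), ([128.1, 215.9, 38.4, 47.0], 0.71)]
tray [([206.0, 161.5, 46.8, 129.5], 0.67), ([128.5, 215.9, 36.6, 46.8], 0.22)]
0.8 [0.     0.9846 0.175  0.    ] 0.0187
```

```bash
python3 - <<'E'
import cv2
a=cv2.imread("pics/top0.png")[120:310,100:460]; cv2.imwrite("pics/topc.png",cv2.resize(a,(792,418),interpolation=cv2.INTER_CUBIC))
b=cv2.imread("pics/scene0.png")[120:330,170:430]; cv2.imwrite("pics/scenec.png",cv2.resize(b,(728,588),interpolation=cv2.INTER_CUBIC))
E
```

```text
(no output)
```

View pics/topc.png

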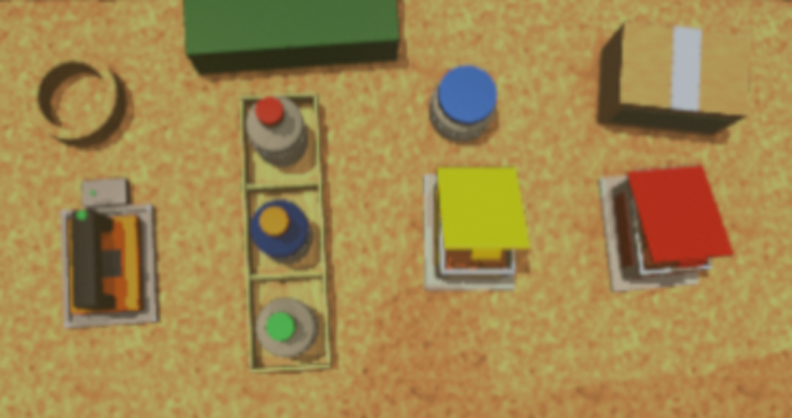

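View pics/scenec.png

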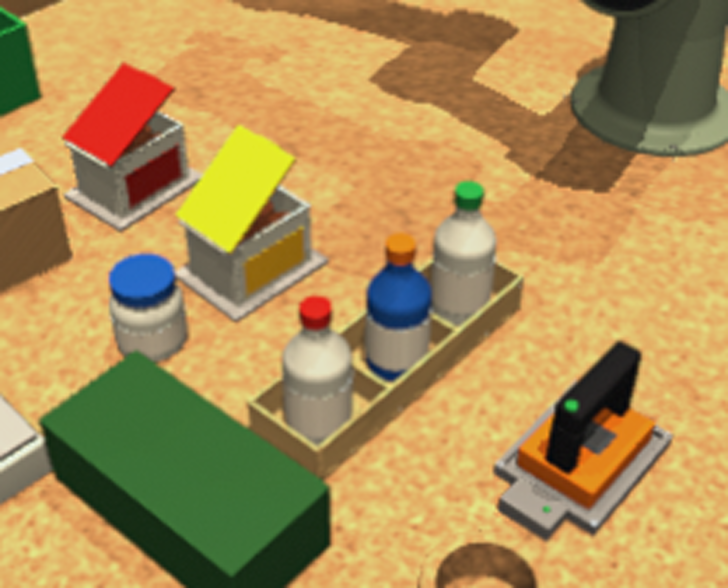

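The top crop shows dock and sealer left (orange head, black bar at crop ~(85,258)), the tray with three bottles at x≈285, and the yellow lid (480,208) and red lid (680,213). The scene view shows both lids hinged on the far side from the robot (+x). Next I fit the poses by silhouette.

```bash
cat > h.py <<'E'
from cell import bot
import cv2,numpy as np
from scipy.optimize import minimize
from scipy.spatial.transform import Rotation as R
np.set_printoptions(precision=4,suppress=True)
S=4
CAL={c:bot.calibration(c) for c in ("scene","top")}
def proj(P,c):
    k=CAL[c]; E=k["extrinsics"]; q=P@E[:3,:3].T+E[:3,3]; s=q[:,:2]/q[:,2:]
    s=s*(1+k["k1"]*(s**2).sum(1,keepdims=True)); m=k["mtx"]
    return s*[m[0,0],m[1,1]]+m[:2,2]
def box(x0,x1,y0,y1,z0,z1): return np.array([[x,y,z] for x in(x0,x1) for y in(y0,y1) for z in(z0,z1)],float)
def render(boxes,c):
    m=np.zeros((420*S,560*S),np.uint8)
    for b in boxes:
        p=((proj(b,c)+.5)*S-.5); h=cv2.convexHull(p.astype(np.float32))
        cv2.fillConvexPoly(m,np.round(h*16).astype(np.int32),1,shift=4)
    return m
def pose(b,x,y,yaw): return b@R.from_euler("z",yaw).as_matrix().T+[x,y,0]
def lid(p):
    b=box(-.111,.001,-.042,.042,0,.006)   # in hinge frame
    return [pose(b@R.from_euler("y",p[3]).as_matrix().T+[.055,0,.08],*p[:3])]
def handle(p,z=.008):
    bs=[box(-.05,.05,-.013,.013,.072,.098),box(-.05,-.034,-.013,.013,.026,.073),box(.034,.05,-.013,.013,.026,.073)]
    return [pose(b,*p[:3])+[0,0,z] for b in bs]
def mask(im,kind,roi):
    h,s,v=[a.astype(int) for a in cv2.split(cv2.cvtColor(cv2.resize(im,None,fx=S,fy=S,interpolation=cv2.INTER_LINEAR),cv2.COLOR_RGB2HSV))]
    if kind=="red": m=((h<6)|(h>174))&(s>170)&(v>110)
    if kind=="yellow": m=(h>26)&(h<36)&(s>150)&(v>110)
    if kind=="black": m=(v<75)&(s<140)
    x,y,w,hh=[int(a*S) for a in roi]; o=np.zeros(m.shape,np.uint8); o[y:y+hh,x:x+w]=m[y:y+hh,x:x+w]
    n,l,st,_=cv2.connectedComponentsWithStats(o); return (l==1+st[1:,4].argmax()).astype(np.uint8)
def fit(model,masks,p0,steps):
    def cost(p):
        c=0
        for cam,m in masks.items():
            r=render(model(p),cam); c+=1-(r&m).sum()/max(1,(r|m).sum())
        return c
    sx=np.vstack([p0]+[np.array(p0)+np.eye(len(p0))[i]*steps[i] for i in range(len(p0))])
    for _ in range(2):
        o=minimize(cost,sx[0],method="Nelder-Mead",options=dict(initial_simplex=sx,xatol=1e-5,fatol=1e-5,maxiter=220))
        sx=sx-sx[0]+o.x
    return o.x,o.fun
def show(im,layers,c,roi,fn,w=380):
    a=cv2.resize(im[:,:,::-1],None,fx=S,fy=S)
    for bs in layers:
        cs,_=cv2.findContours(render(bs,c),cv2.RETR_EXTERNAL,cv2.CHAIN_APPROX_NONE); cv2.drawContours(a,cs,-1,(255,0,255),1)
    x,y,ww,hh=[int(v*S) for v in roi]; return a[y:y+hh,x:x+ww]
def ground(u,v,c,z):
    f=lambda xy: ((proj(np.array([[xy[0],xy[1],z]]),c)[0]-[u,v])**2).sum()
    return minimize(f,[.5,0],method="Nelder-Mead",options=dict(xatol=1e-5,fatol=1e-4)).x
E
python3 - <<'E'
from h import *
T=cv2.imread("pics/top0.png")[:,:,::-1].copy(); Sc=cv2.imread("pics/scene0.png")[:,:,::-1].copy()
px=lambda a,b:(100+a/2.2,120+b/2.2)
for n,(a,b),z in [("plateY",(470,232),.006),("plateR",(655,230),.006),("bar",(87,258),.106),("b0",(269,110),.155),("b1",(273,220),.155),("b2",(280,326),.155)]:
    print(n,ground(*px(a,b),"top",z))
res={}
out=[]
for n,(a,b),rt,rs in [("red",(655,230),(365,185,80,75),(188,138,50,45)),("yellow",(470,232),(285,185,65,60),(228,160,55,55))]:
    g=ground(*px(a,b),"top",.006)
    ms={"top":mask(T,n,rt),"scene":mask(Sc,n,rs)}
    p,f=fit(lid,ms,[g[0],g[1],0.05,.6],[.02,.02,.15,.15]); print(n,p,f); res[n]=p.tolist()
    out+= [show(T,[lid(p)],"top",(285,185,160,75),0),show(Sc,[lid(p)],"scene",(180,130,160,75),0)]
g=ground(*px(87,258),"top",.106)
rt,rs=(122,205,50,65),(350,235,60,60)
ms={"top":mask(T,"black",rt),"scene":mask(Sc,"black",rs)}
p,f=fit(handle,ms,[g[0],g[1],0.03],[.02,.02,.15]); print("sealer",p,f); res["sealer"]=p.tolist()
o=np.hstack([show(T,[handle(p)],"top",(122,205,50,65),0),cv2.resize(ms["top"][820:1080,488:688]*200,None,fx=1,fy=1)[:,:,None].repeat(3,2),show(Sc,[handle(p)],"scene",(350,235,60,65),0)])
cv2.imwrite("pics/fit.png",np.vstack([out[0],np.pad(o,((0,0),(0,640-o.shape[1]),(0,0)))]))
import json; json.dump(res,open("res.json","w"))
E
```

```text
plateY [ 0.5665 -0.128 ]
plateR [ 0.5698 -0.3395]
bar [0.5262 0.269 ]
b0 [0.6673 0.0841]
b1 [0.5599 0.0779]
b2 [0.4625 0.0247]
red [ 0.5683 -0.3304  0.0243  0.4735] 0.1901802743929254
yellow [ 0.5671 -0.1253 -0.0148  0.6701] 0.09072145829173928
sealer [0.524  0.2736 0.1599] 0.6294044793568044
```

View pics/fit.png

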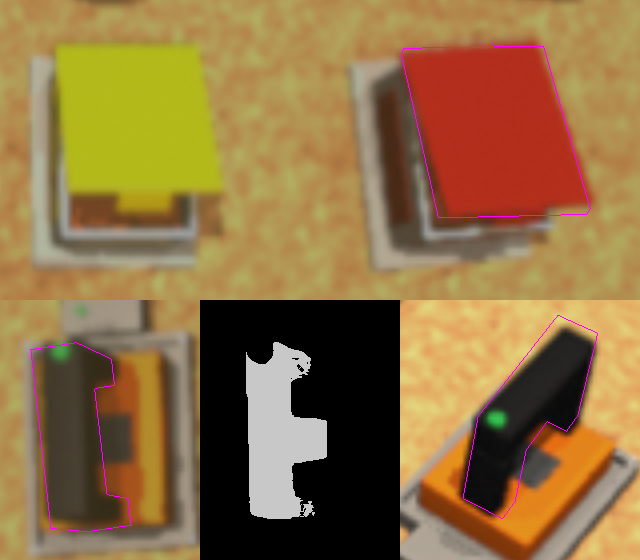

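The overlay shows the red and sealer fits are off, probably from bad scene masks. I'll refit from hand-picked corners and check the residuals.

```bash
python3 - <<'E'
from h import *
import json
from scipy.optimize import least_squares
T=cv2.imread("pics/top0.png")[:,:,::-1].copy(); Sc=cv2.imread("pics/scene0.png")[:,:,::-1].copy()
t=lambda L:np.array(L)/4+[285,185]-.5
s=lambda L:np.array(L)/2.8+[170,120]-.5
# order: hinge+y, hinge-y, free-y, free+y
C={"red":(t([(403,48),(543,45),(590,207),(438,215)]),s([(110,165),(64,137),(124,64),(172,90)])),
"yellow":(t([(57,46),(195,43),(222,190),(75,193)]),s([(233,250),(178,213),(239,126),(294,160)]))}
tp=np.array([[.001,.042,.006],[.001,-.042,.006],[-.111,-.042,.006],[-.111,.042,.006]])
def top(p): return pose(tp@R.from_euler("y",p[3]).as_matrix().T+[.055,0,.08],*p[:3])
rows=[];res={}
for n,(ct,cs) in C.items():
    f=lambda p:np.r_[(proj(top(p),"top")-ct).ravel(),(proj(top(p),"scene")-cs).ravel()]
    o=least_squares(f,[.57,-.33 if n=="red" else -.125,0,.6]); print(n,o.x); print(o.fun.reshape(-1,2).T)
    rt,rs=((365,185,80,75),(188,138,50,45)) if n=="red" else ((285,185,65,60),(228,160,55,55))
    ms={"top":mask(T,n,rt),"scene":mask(Sc,n,rs)}
    for c,m in ms.items():
        r=render(lid(o.x),c); print(c,"iou",(r&m).sum()/(r|m).sum(),m.sum(),r.sum())
    p,fv=fit(lid,ms,o.x,[.004,.004,.04,.04]); print("iou fit",p,fv); res[n]=o.x.tolist()
    rows.append((o.x,p))
ms={"top":mask(T,"black",(122,205,50,65)),"scene":mask(Sc,"black",(350,235,60,60))}
for y0 in(-.05,.05):
    for k in (["top","scene"],["scene"],["top"]):
        print("sealer",k,*fit(handle,{c:ms[c] for c in k},[.526,.265,y0],[.01,.01,.06]))
A=np.hstack([show(T,[lid(r[0]) for r in rows],"top",(285,185,160,75),0)]); B=show(Sc,[lid(r[0]) for r in rows],"scene",(188,138,100,70),0)
D=ms["scene"][235*4:300*4,350*4:410*4]*200
o=np.hstack([B,D[:,:][:,:,None].repeat(3,2)[:280]]) 
cv2.imwrite("pics/fit2.png",np.vstack([A[:, :640],o[:,:640]]) if False else np.vstack([np.pad(A,((0,0),(0,0),(0,0))),o]))
json.dump(res,open("res.json","w"))
E
```

```text
red [ 0.5697 -0.3302  0.0463  0.4468]
[[-0.4206 -0.5114 -0.124   0.8034 -0.811  -0.8315  1.1585  1.1119]
 [-0.0999 -0.604   0.0699 -0.2082 -0.0683 -0.575  -0.5883 -0.5966]]
top iou 0.8818369848322354 23273 25858
scene iou 0.9093923567935008 11028 12005
iou fit [ 0.5687 -0.3298  0.0236  0.4778] 0.18964103362204676
yellow [ 0.5673 -0.1262  0.0297  0.6096]
[[-1.0977  0.73    0.9966 -1.6715 -1.057  -1.2062 -0.2575  0.7697]
 [ 0.0082  0.018   0.2736  0.5183  0.5785  0.5736 -0.7879 -1.2273]]
top iou 0.9267660135023876 22590 24215
scene iou 0.9289980092899801 15425 16552
iou fit [ 0.5669 -0.1254 -0.0162  0.6693] 0.09106531181347144
sealer ['top', 'scene'] [0.5242 0.2736 0.1581] 0.6297857648452574
sealer ['scene'] [0.5245 0.2743 0.1562] 0.23335369578497256
sealer ['top'] [0.5273 0.2696 0.077 ] 0.34734530031053545
sealer ['top', 'scene'] [0.5248 0.2739 0.1557] 0.6293081839850551
sealer ['scene'] [0.5247 0.2743 0.1587] 0.23465731493481745
sealer ['top'] [0.5273 0.2696 0.0751] 0.3474608340270945Traceback (most recent call last):
  File "<stdin>", line 28, in <module>
    return _nx.concatenate(arrs, 1, dtype=dtype, casting=casting)
           ~~~~~~~~~~~~~~~^^^^^^^^^^^^^^^^^^^^^^^^^^^^^^^^^^^^^^^
ValueError: all the input array dimensions except for the concatenation axis must match exactly, but along dimension 0, the array at index 0 has size 280 and the array at index 1 has size 260
```

```bash
cat >> h.py <<'E'
def down(yaw):
    q=(R.from_euler("z",yaw)*R.from_quat([1,0,0,0])).as_quat(); return [q[3],q[0],q[1],q[2]]
E
python3 - <<'E'
from h import *
import json
res=json.load(open("res.json"))
bot.set_gripper(0.0)
for n in ("red","yellow"):
    x,y,w,th=res[n]; q=down(w)
    px,py=x-.005*np.cos(w),y-.005*np.sin(w)
    bot.move_pose([px,py,.20],q)
    print(n,bot.read_clock(),bot.read_position())
    bot.move_linear([px,py,.105],speed=.08,until_force=18)
    z=bot.read_position()[2]; f=bot.read_ft_force()
    print(z,f)
    h=bot.move_linear([px,py,.084],speed=.025,until_force=18)
    print(h,bot.read_position(),bot.read_ft_force())
    bot.move_linear([px,py,.19],speed=.2)
bot.set_gripper(1.0)
bot.move_pose([.45,.12,.33],down(0))
for c in ("top","scene"): cv2.imwrite(f"pics/{c}1.png",bot.camera(c)[:,:,::-1])
print(bot.read_clock())
a=cv2.imread("pics/top1.png")[170:290,110:450]; b=cv2.imread("pics/scene1.png")[130:240,170:430]
cv2.imwrite("pics/v1.png",np.vstack([cv2.resize(a,(790,279)),cv2.resize(b,(790,316))[:,:]]))
E
```

```text
red 3.1083 [ 0.5627 -0.3314  0.2001]
0.10550236533245229 [0.8807 0.4341 0.4147]
True [ 0.5625 -0.3309  0.0859] [-1.2646  1.4453  7.7741]
yellow 6.7333 [ 0.5622 -0.126   0.1994]
0.10537806534361352 [ 0.8654 -0.2257  0.7975]
True [ 0.5611 -0.1253  0.0859] [-1.5178  0.7556  8.0385]
15.2
```

View pics/v1.png

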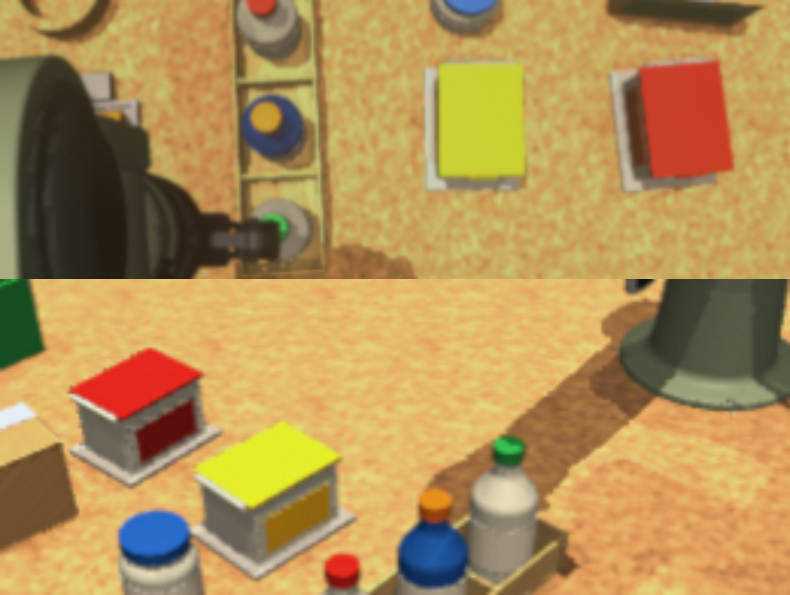

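Both lids lie flat and shut, yellow at about (482,120) and red at about (685,120) in the upper half. Next I refit red with the lid shut and view the sealer enlarged from the first pictures.

```bash
cat >> h.py <<'E'
def redtop(p): return [pose(box(-.056,.056,-.042,.042,.086,.0861),*p)]
def redmask(im,roi):
    x,y,w,h=[int(v*S) for v in roi]
    a=cv2.cvtColor(cv2.resize(im,None,fx=S,fy=S,interpolation=cv2.INTER_CUBIC),cv2.COLOR_RGB2LAB)[y:y+h,x:x+w,1]
    t,m=cv2.threshold(a.copy(),0,1,cv2.THRESH_OTSU); n,l,st,_=cv2.connectedComponentsWithStats(m)
    o=np.zeros((420*S,560*S),np.uint8); o[y:y+h,x:x+w]=l==1+st[1:,4].argmax(); return o
E
python3 - <<'E'
from h import *
L={c:cv2.imread(f"pics/{c}1.png")[:,:,::-1].copy() for c in ("top","scene")}
ms={"top":redmask(L["top"],(370,188,70,65)),"scene":redmask(L["scene"],(188,146,56,36))}
for k in (["top","scene"],["top"],["scene"]): print(k,*fit(redtop,{c:ms[c] for c in k},[.569,-.33,.05],[.005,.005,.04]),[ms[c].sum()/render(redtop([.569,-.33,.05]),c).sum() for c in k])
T=cv2.imread("pics/top0.png"); Sc=cv2.imread("pics/scene0.png")
a=T[195:275,122:178]; b=Sc[235:315,345:417]
I=lambda x:cv2.resize(x,None,fx=6.2,fy=6.2,interpolation=cv2.INTER_CUBIC)
v=np.hstack([I(a),I(b)]); v=np.clip(v.astype(float)*1.6,0,255).astype(np.uint8)
for i in range(0,v.shape[0],50): cv2.putText(v,str(i),(0,i+5),0,.35,(255,255,255),1)
for i in range(0,v.shape[1],50): cv2.putText(v,str(i),(i,9),0,.3,(255,255,255),1)
print(v.shape,I(a).shape); cv2.imwrite("pics/seal.png",v)
E
```

```text
['top', 'scene'] [ 0.5704 -0.3295  0.099 ] 0.10467895818030604 [np.float64(0.9825395673007115), np.float64(1.005314846909301)]
['top'] [ 0.5689 -0.3308  0.0952] 0.020567324434126566 [np.float64(0.9825395673007115)]
['scene'] [ 0.5712 -0.3275  0.0816] 0.031362815884476536 [np.float64(1.005314846909301)]
(496, 793, 3) (496, 347, 3)
```

View pics/seal.png

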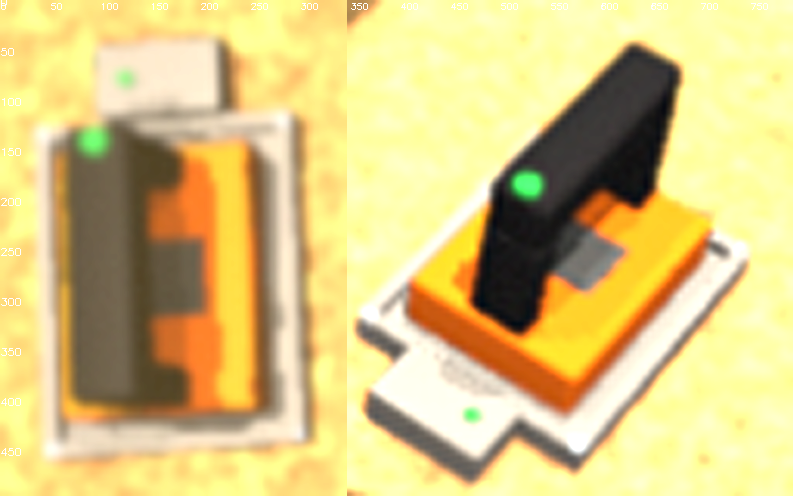

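The enlarged view gives clear bar and head corners: in the top half, bar corners at (68,130), (120,120), (133,402), (76,405). I'll fit those by least squares.

```bash
python3 - <<'E'
from h import *
from scipy.optimize import least_squares
t=lambda L:np.array(L)/6.2+[122,195]-.5
s=lambda L:(np.array(L)-[347,0])/6.2+[345,235]-.5
Bt=[(.05,.013,.098),(.05,-.013,.098),(-.05,-.013,.098),(-.05,.013,.098),(.052,-.038,.026),(-.052,-.038,.026),(-.052,.038,.026)]
ct=t([(68,130),(120,120),(133,402),(76,405),(248,140),(256,410),(65,415)])
Bs=[(.05,-.013,.098),(.05,.013,.098),(-.05,-.013,.098),(-.05,.013,.098),(.05,-.013,.026),(.05,.013,.026),(.052,.038,.026),(.052,-.038,.026),(-.052,.038,.026),(.052,.038,0)]
cs=s([(497,183),(545,212),(633,45),(678,70),(472,308),(527,332),(570,378),(410,285),(712,215),(570,412)])
Bt,Bs=np.array(Bt)+[0,0,.008],np.array(Bs)+[0,0,.008]
ft=lambda p:(proj(pose(Bt,*p),"top")-ct).ravel()
fs=lambda p:(proj(pose(Bs,*p),"scene")-cs).ravel()
for n,f in (("both",lambda p:np.r_[ft(p),fs(p)]),("top",ft),("scene",fs)):
    o=least_squares(f,[.526,.265,.05],loss="soft_l1"); print(n,o.x); 
    if n!="both":print(f(o.x).reshape(-1,2).T)
E
```

```text
both [0.5269 0.2742 0.0866]
top [0.527  0.2735 0.0719]
[[-1.2013  1.9496  1.0933 -1.4127  0.1678  0.3508 -0.6644]
 [-0.5797  0.2842 -0.1295  0.1071 -0.2434 -0.2088  0.9533]]
scene [0.5271 0.2744 0.0949]
[[-1.2981  0.9843 -0.7645  1.6495 -0.9561 -0.3875  1.5191 -0.2872  0.5074
  -0.1199]
 [-0.4483  0.4742 -2.3252 -1.4215 -0.0416  1.652   0.2448 -1.0618  0.1496
   1.6163]]
```

```bash
python3 - <<'E'
from h import *
x,y,w=.527,.274,.085; q=down(w)
bot.move_pose([x,y,.20],q)
bot.move_linear([x,y,.073],speed=.08,until_force=15)
print(bot.read_position(),bot.read_ft_force())
bot.set_gripper(0.0,grasp_force=80)
print("grip",bot.read_gripper_width(),bot.read_finger_force(),bot.read_ft_force())
bot.move_linear([x,y,.13],speed=.06)
bot.move_linear([x,y,.285],speed=.12)
print(bot.read_gripper_width(),bot.read_ft_force(),bot.read_moment())
bot.move_linear([.555,.0,.285],speed=.13)
bot.move_linear([.57,-.329,.285],speed=.13,rotation=down(.09))
bot.wait(.3)
bot.move_linear([.57,-.329,.235],speed=.06)
print(bot.read_position(),bot.read_clock(),bot.read_ft_force())
for c in ("top","scene"): cv2.imwrite(f"pics/{c}2.png",bot.camera(c)[:,:,::-1])
a=cv2.imread("pics/top2.png")[170:290,330:450]; b=cv2.imread("pics/scene2.png")[80:210,170:300]
cv2.imwrite("pics/v2.png",np.hstack([cv2.resize(a,(400,400),interpolation=2),cv2.resize(b,(400,400),interpolation=2)]))
E
```

```text
[0.5274 0.2742 0.0736] [0.4608 0.5863 0.6919]
grip 0.2912218673358511 79.19703125953674 [0.0386 0.4855 1.6035]
0.29340019397704487 [ 0.0502  0.2937 -4.3333] [-0.0479  0.0291 -0.0071]Traceback (most recent call last):
  File "<stdin>", line 11, in <module>
cell.PlanningError: the arm cannot follow that straight line within its joint ranges
```

```bash
python3 - <<'E'
from h import *
print(bot.read_clock(),bot.read_joint_positions())
for z in (.285,.27):
  for yy in (.2,.1,0,-.1,-.2,-.329):
    xx=.527+(.274-yy)*.043/.603
    print(z,yy,[ (bot.solve_ik([xx+dx,yy,z],down(.085))) for dx in (0,.1)])
E
```

```text
20.925 [ 0.3553  0.3832  0.026   1.2152 -0.     -2.8714]
0.285 0.2 [array([ 0.2296,  0.333 , -0.0448,  1.1931,  0.    , -2.997 ]), array([ 0.1951,  0.5235,  0.2474,  1.2947,  0.    , -3.0314])]
0.285 0.1 [array([ 0.0487,  0.2944, -0.0989,  1.1776,  0.    ,  3.1053]), array([0.0412, 0.4898, 0.1929, 1.2738, 0.    , 3.0978])]
0.285 0 [array([-0.1351,  0.2904, -0.1043,  1.1761,  0.    ,  2.9215]), array([-0.1141,  0.4885,  0.1907,  1.273 ,  0.    ,  2.9425])]
0.285 -0.1 [array([-0.3099,  0.3214, -0.0612,  1.1882,  0.    ,  2.7467]), array([-0.2633,  0.5195,  0.2408,  1.2922,  0.    ,  2.7933])]
0.285 -0.2 [array([-0.4665,  0.3852,  0.0313,  1.2169,  0.    ,  2.5901]), array([-0.4007,  0.5831,  0.347 ,  1.3347,  0.    ,  2.6559])]
0.285 -0.329 [array([-0.6355,  0.5128,  0.23  ,  1.288 ,  0.    ,  2.421 ]), array([-0.5552,  0.7199,  0.5893,  1.4402,  0.    ,  2.5014])]
0.27 0.2 [array([ 0.2296,  0.3394, -0.0736,  1.1578,  0.    , -2.997 ]), array([ 0.1951,  0.5273,  0.2163,  1.2598,  0.    , -3.0314])]
0.27 0.1 [array([ 0.0487,  0.3012, -0.1275,  1.142 ,  0.    ,  3.1053]), array([0.0412, 0.4942, 0.1624, 1.239 , 0.    , 3.0978])]
0.27 0 [array([-0.1351,  0.2973, -0.1329,  1.1405,  0.    ,  2.9215]), array([-0.1141,  0.4929,  0.1603,  1.2382,  0.    ,  2.9425])]
0.27 -0.1 [array([-0.3099,  0.328 , -0.0899,  1.1529,  0.    ,  2.7467]), array([-0.2633,  0.5233,  0.2098,  1.2573,  0.    ,  2.7933])]
0.27 -0.2 [array([-0.4665,  0.3911,  0.0022,  1.1819,  0.    ,  2.5901]), array([-0.4007,  0.5858,  0.3144,  1.2994,  0.    ,  2.6559])]
0.27 -0.329 [array([-0.6355,  0.5168,  0.1991,  1.2531,  0.    ,  2.421 ]), array([-0.5552,  0.719 ,  0.5505,  1.4023,  0.    ,  2.5014])]
```

```bash
python3 - <<'E'
from h import *
j=list(bot.read_joint_positions())
j[5]=0; bot.goto_joints(j); j[5]=2.6; bot.goto_joints(j)
print(bot.read_clock(),bot.read_position())
bot.move_linear([.555,.0,.285],speed=.15,rotation=down(.5))
bot.move_linear([.57,-.329,.285],speed=.15,rotation=down(.09))
bot.move_linear([.57,-.329,.235],speed=.06)
print(bot.read_position(),bot.read_clock(),bot.read_ft_force(),bot.read_gripper_width())
for c in ("top","scene"): cv2.imwrite(f"pics/{c}2.png",bot.camera(c)[:,:,::-1])
a=cv2.imread("pics/top2.png")[170:290,330:450]; b=cv2.imread("pics/scene2.png")[80:210,170:300]
cv2.imwrite("pics/v2.png",np.hstack([cv2.resize(a,(400,400),interpolation=2),cv2.resize(b,(400,400),interpolation=2)]))
E
```

```text
25.575 [0.5266 0.2738 0.2841]
[ 0.5703 -0.3292  0.2355] 30.8833 [ 0.4551 -0.2603 -3.889 ] 0.2919264804437032
```

View pics/v2.png

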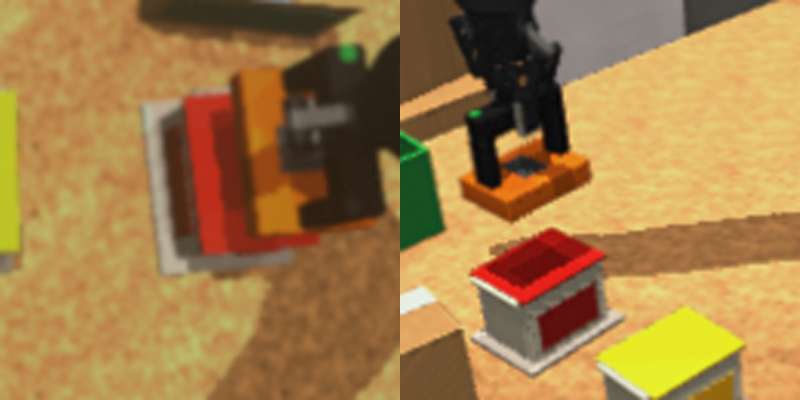

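The sealer hangs level over the red lid and is still aligned. I'll lower it to about 35 mm clearance and measure from there.

```bash
python3 - <<'E'
from h import *
bot.move_linear([.57,-.329,.187],speed=.05); bot.wait(.3)
print(bot.read_position(),bot.read_clock(),bot.read_ft_force())
for c in ("top","scene"): cv2.imwrite(f"pics/{c}3.png",bot.camera(c)[:,:,::-1])
a=cv2.imread("pics/top3.png")[185:261,375:437]; b=cv2.imread("pics/scene3.png")[110:186,186:250]
I=lambda x:cv2.resize(x,None,fx=6.2,fy=6.2,interpolation=cv2.INTER_CUBIC)
v=np.hstack([I(a),I(b)]); v=np.clip(v.astype(float)*1.3,0,255).astype(np.uint8); print(I(a).shape,v.shape)
for i in range(0,v.shape[0],50): cv2.putText(v,str(i),(0,i+5),0,.35,(255,255,255),1)
for i in range(0,v.shape[1],50): cv2.putText(v,str(i),(i,9),0,.3,(255,255,255),1)
cv2.imwrite("pics/v3.png",v)
E
```

```text
[ 0.5701 -0.3291  0.1873] 32.3917 [ 0.3393  0.181  -3.9391]
(471, 384, 3) (471, 781, 3)
```

View pics/v3.png

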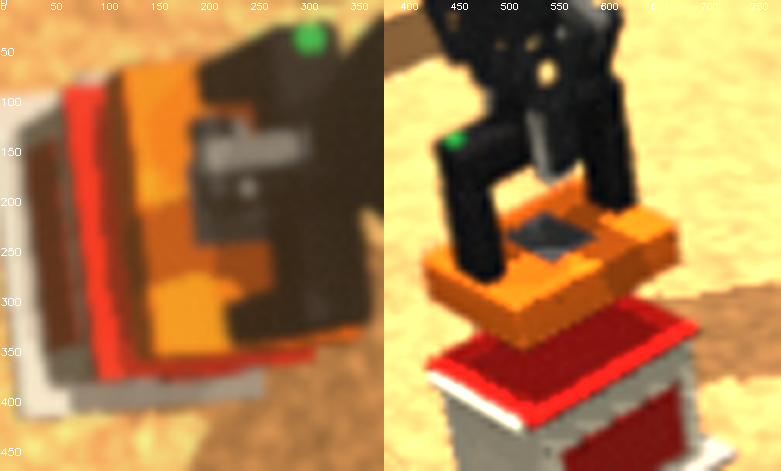

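```bash
python3 - <<'E'
from h import *
from scipy.optimize import least_squares
t=lambda L:np.array(L)/6.2+[375,185]-.5
s=lambda L:(np.array(L)-[384,0])/6.2+[186,110]-.5
zf=.1873-.0736+.008
D={("head","scene"):([(.052,-.038,.026),(.052,.038,.026),(-.052,.038,.026),(.052,.038,0),(-.052,.038,0),(.052,-.038,0)],s([(425,258),(525,312),(678,228),(525,350),(678,262),(430,293)]),zf),
("lid","scene"):([(.056,-.042,0),(.056,.042,0),(-.056,.042,0)],s([(427,365),(530,425),(698,328)]),.086),
("head","top"):([(.052,.038,.026),(-.052,.038,.026),(-.052,-.038,.026)],t([(125,68),(153,355),(360,338)]),zf),
("lid","top"):([(.056,.042,0),(-.056,.042,0),(-.056,-.042,0)],t([(62,90),(100,380),(318,355)]),.086)}
for k,(B,c,z) in D.items():
    f=lambda p:(proj(pose(np.array(B),*p)+[0,0,z],k[1])-c).ravel()
    o=least_squares(f,[.57,-.33,.08],loss="soft_l1"); print(k,o.x,f(o.x))
f=lambda p:(proj(pose(np.array(D["head","scene"][0]),*p[:3])+[0,0,p[3]],"scene")-D["head","scene"][1]).ravel()
print(least_squares(f,[.57,-.33,.08,zf]).x)
E
```

```text
('head', 'scene') [ 0.5683 -0.3295  0.0941] [-0.987  -0.5069 -0.8322 -0.6116  0.5815 -1.5582  0.423   0.7112  1.4253
  0.2464 -0.3734  1.149 ]
('lid', 'scene') [ 0.5718 -0.3286  0.0826] [-0.5966 -0.2023  0.0967  0.2183  0.4497 -0.1056]
('head', 'top') [ 0.5701 -0.3292  0.0688] [-0.5248 -1.181  -0.023   0.2478  0.5793  0.5786]
('lid', 'top') [ 0.571  -0.3311  0.1078] [-0.4166 -0.9843  0.2062  0.319   0.1928  0.4106]
[ 0.5409 -0.376   0.0827  0.0884]
```

```bash
python3 - <<'E'
from h import *
bot.move_linear([.5718,-.3295,.1625],speed=.03,until_force=6); bot.wait(.4)
print(bot.read_position(),bot.read_clock(),bot.read_ft_force())
for c in ("top","scene"): cv2.imwrite(f"pics/{c}4.png",bot.camera(c)[:,:,::-1])
a=cv2.imread("pics/top4.png")[190:260,375:437]; b=cv2.imread("pics/scene4.png")[120:190,186:250]
I=lambda x:cv2.resize(x,None,fx=6.2,fy=6.2,interpolation=cv2.INTER_CUBIC)
v=np.hstack([I(a),I(b)]); v=np.clip(v.astype(float)*1.3,0,255).astype(np.uint8)
for i in range(0,v.shape[0],50): cv2.putText(v,str(i),(0,i+5),0,.35,(255,255,255),1)
for i in range(0,v.shape[1],50): cv2.putText(v,str(i),(i,9),0,.3,(255,255,255),1)
cv2.imwrite("pics/v4.png",v)
E
```

```text
[ 0.5718 -0.3295  0.1626] 33.8583 [-0.1791  0.5719 -4.1854]
```

View pics/v4.png

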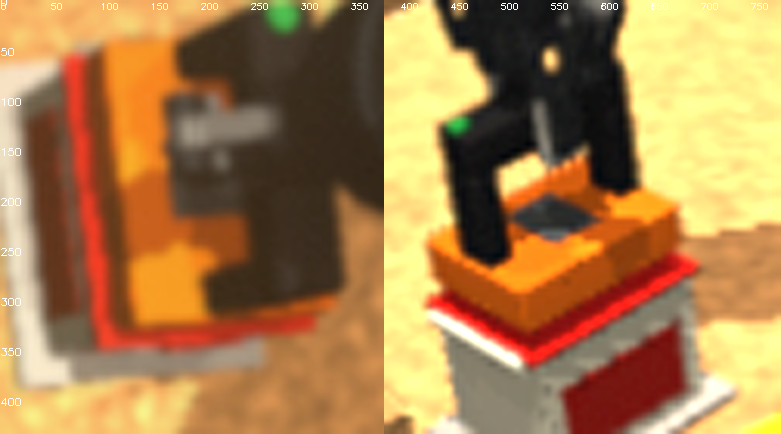

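```bash
python3 - <<'E'
from h import *
from scipy.optimize import least_squares
t=lambda L:np.array(L)/6.2+[375,190]-.5
s=lambda L:(np.array(L)-[384,0])/6.2+[186,120]-.5
zf=.1626-.0736+.008
D={("head","scene"):([(.052,.038,0),(.052,-.038,0),(-.052,.038,0),(.052,-.038,.026),(.052,.038,.026),(-.052,.038,.026)],s([(527,333),(437,280),(680,240),(428,241),(526,294),(680,206)]),zf),
("lid","scene"):([(.056,-.042,0),(.056,.042,0),(-.056,.042,0)],s([(427,303),(532,363),(698,265)]),.086),
("head","top"):([(.052,.038,.026),(-.052,.038,.026),(-.052,-.038,.026)],t([(105,42),(133,326),(343,297)]),zf),
("lid","top"):([(.056,.042,0),(-.056,.042,0),(-.056,-.042,0)],t([(63,58),(100,350),(317,322)]),.086)}
for k,(B,c,z) in D.items():
    f=lambda p:(proj(pose(np.array(B),*p)+[0,0,z],k[1])-c).ravel()
    o=least_squares(f,[.57,-.33,.08]); print(k,o.x,f(o.x))
# silhouette colour fits: whole red region incl. orange (outer lid) & orange head in scene
im=cv2.imread("pics/scene4.png"); hsv=cv2.cvtColor(cv2.resize(im,None,fx=S,fy=S,interpolation=cv2.INTER_LINEAR),cv2.COLOR_BGR2HSV)
h,sa,v=[q.astype(int) for q in cv2.split(hsv)]
m=((h>=7)&(h<20)&(sa>205)).astype(np.uint8); o=np.zeros_like(m); y0,y1,x0,x1=[int(q*S) for q in(140,176,190,237)]; o[y0:y1,x0:x1]=m[y0:y1,x0:x1]
n,l,st,_=cv2.connectedComponentsWithStats(o); o=(l==1+st[1:,4].argmax()).astype(np.uint8)
hull=cv2.convexHull(np.argwhere(o)[:,::-1].astype(np.int32)); M=np.zeros_like(o); cv2.fillConvexPoly(M,hull,1)
hd=lambda p:[pose(box(-.052,.052,-.038,.038,0,.026),*p)+[0,0,zf]]
print("head scene iou",*fit(hd,{"scene":M},[.57,-.329,.09],[.004,.004,.03]))
E
```

```text
('head', 'scene') [ 0.5706 -0.3301  0.1012] [ 0.6678  0.5831 -0.9064  0.308   1.1688  0.6815 -0.8567 -0.5255 -0.4077
 -0.3877  0.3329 -0.9468]
('lid', 'scene') [ 0.5715 -0.3287  0.0932] [-0.5386 -0.1298  0.067   0.1626  0.4675 -0.1267]
('head', 'top') [ 0.5734 -0.3304  0.0994] [-0.8528 -0.7951  0.8653 -0.2528 -0.015   1.0384]
('lid', 'top') [ 0.5711 -0.3311  0.1099] [-0.6301 -0.8201  0.2521  0.1502  0.3877  0.6503]
head scene iou [ 0.5715 -0.3282  0.1075] 0.10616184112843352
```

```bash
python3 - <<'E'
from h import *
bot.move_linear([.5712,-.3293,.1618],speed=.01,rotation=down(.093)); bot.wait(1)
q=bot.read_tool_rot()
print(bot.read_position(),R.from_quat([q[1],q[2],q[3],q[0]]).as_matrix(),bot.read_ft_force(),bot.read_gripper_width(),bot.read_clock(),abs(np.array(bot.read_joint_vel())).max())
print(bot.close_job())
E
```

```text
[ 0.5712 -0.3293  0.1618] [[ 0.9957  0.0928  0.    ]
 [ 0.0928 -0.9957 -0.    ]
 [ 0.      0.     -1.    ]] [ 0.1503 -0.2694 -4.2094] 0.291674633089437 35.2083 0.0007577510482129897
the job is handed in; nothing more can be done
None
```

I handed the job in at about 35 s: both lids are shut and the sealer is held still and level about 1 cm above the red lid, centred and in line to within about 2 mm as far as the cameras could tell. The sealer went over the bottles with about 6 cm to spare, but I took no picture of them afterwards.

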